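# Start the chilling plate under the custard cups

## Robot

A 6-joint arm with a two-finger parallel gripper is mounted at the origin on a cart in front of the work surface, level with it; the furniture and walls round the work are solid. World frame = base frame: x ahead of the robot, y to its left, z up, the work surface at z = 0. Lengths are in m, angles in degrees, forces in N, time in s.
With the tool pointing down it reaches from about 0.25 to 0.725 m from the base axis. Payload 9.7 kg.
Tool frame: the origin (TCP) lies at the very end of the fingers, on their centre line; the grasp point (between the pads) lies 19 mm behind it (bot.pinch_z is the distance from the TCP to the grasp point, in m); x points along the fingers, z is the direction in which the jaws open and shut, and the axes are right-handed (so a half turn about x gives the same grasp; the last joint's range is limited). The gripper opens to 85 mm and grips with 20 to 120 N. Pads are 22 mm wide; open, the fingers measure 114 mm over their backs; the gripper's body (76 mm by 85 mm) begins 54 mm behind the grasp point. The pads swing forward as they close: fully open they stand 13 mm farther back than shut.
Start: joints at [-63.312, 4.979, 10.078, 95.1, 0, 90], TCP at [0.247, -0.491, 0.192] pointing down, gripper open.
Joint ranges: [-179.16, 179.16], [-48.56, 103.87], [-65.8, 70.77], [-126.05, 130.52], [-82.76, 87.17], [-180, 180]. Speed limits (degrees/s): [127.2, 127.2, 147.25, 180, 180, 180].

## Interface

Orientations are given as [roll, pitch, yaw] about the fixed x, y, z axes, in that order (R = Rz(yaw) Ry(pitch) Rx(roll)).
In Python, from workcell import bot gives the robot as it stands.
- The arm moves only by the tool play_rows, never from a script. Its argument "rows" is a list of rows, each a list of 3 entries, a list of its own where there are three numbers: the shift along the tool's x, y, z in cm, then the turn about the tool's x in degrees, then the finger opening in cm, from 0 to 8.54. A call has 1 to 12 rows; each row is the pose to reach, as a shift and turn from the pose commanded when the call began, along the tool's axes at that moment; what a row does not reach only later rows make up. A row lasts 1/12 s, in which the tool goes at most 41.7 mm and 7.16 degrees, less where a joint would pass 70% of its speed; a pose out of reach is approached as far as the arm can. A call with a gripper value outside its range is refused whole. The fingers move at their own pace and stop on an object; "squeeze" is the grip in N (left out, the last holds). Time passes only in rows, so rows that repeat a pose let the fingers close. It gives the time, the measured TCP pose, the force and the opening at its end, in the units of the state.
- bot.get_obs(): the state, without advancing time (a new reading comes with each control period).
- bot.camera(name): name is "scene" or "top" or "wrist"; returns (picture, depth): 384x512x3 uint8, blue, green, red; 384x512 float32, m along the optical axis (not along the pixel's ray), 0 where there is no reading.
- bot.camera_model(name): a dict with "fx", "fy", "cx", "cy" (pixels), "k1" (the pictures are not rectified: a ray, as slopes to the right and down, at radius r is drawn at 1 + k1 r^2 times it, then the intrinsics apply), "origin" and "attitude" of the camera in the world; the wrist camera has in their place "mount" (4x4, takes a point from camera to tool coordinates, whose origin is the TCP and whose axes are the tool frame's). Camera axes: x right, y down, z forward; pixel columns grow to the right and rows downward; lengths in m; the calibration is good to about 2 mm. A picture is of the moment at which its call begins: read the wrist's pose just before it. camera_model takes no time and is no camera call.
- bot.job_done(): hands the job in, once; it reports no verdict.
The state is a dict: "time": time; "q": joint angles; "qd": joint speeds; "joint_efforts": joint torques, N m; "ee_pos": TCP position; "tcp_rot": TCP orientation; "wrist_force": force on the tool from outside, world axes, zero at the start; "torque": the same for the moment, N m; "opening": finger opening in m.
Only numpy, scipy, OpenCV 4.12 (cv2) and the standard library are available. Lean on these libraries where they do the work, as an engineer would, in place of code of your own. Each camera call takes 0.05 s, during which the arm holds its last target.

## Task

Start the chilling plate that the custard cups stand on: push down the far half of the red rocker until it is fully on, then the far half of the blue rocker in the same way, then press the round green key all the way down and finish while still holding it down with the fingertips. Only press, with the fingers shut: do not press the yellow key, and leave the cups and the other things round the plate where they stand.

Things in the scene. Friction and masses are not known exactly. Their poses are not given: they have to be found in the camera images.
- cold_plate: steel chilling plate fixed to the worktop, 210 (x) by 350 mm (y); origin at the centre of its underside, x to its back, y to its left, z up. Black control strip along the front, top 48 mm above the origin; on it four controls in a row along y, 58 mm in front of the origin, 78 mm apart, their order changes. Behind it an aluminium plate, 52 mm high, with three cups on it
- mains_press (a point): point on the middle of the FAR half (away from the robot, short white bar on it) of the red paddle rocker's top, 19 mm behind the pivot; moves with it. Rocker 56 mm front to back, 30 mm wide, frame 66 x 42 mm; its top is a shallow V of two flat halves. Off: near half level, 10 mm above the strip, far half standing up 8 mm at its edge. On: far half level at 10 mm, near half up
- mains (a joint): red rocker: 0 off, 0.30 rad fully on (far half pushed straight down until level). Takes about 5 N and stays where it is left; starts within 0.03 of off
- cooling_press (a point): point on the middle of the FAR half (away from the robot, short white bar on it) of the blue paddle rocker's top, 19 mm behind the pivot; moves with it. Rocker 56 mm front to back, 30 mm wide, frame 66 x 42 mm; its top is a shallow V of two flat halves. Off: near half level, 10 mm above the strip, far half standing up 8 mm at its edge. On: far half level at 10 mm, near half up
- cooling (a joint): blue rocker: 0 off, 0.30 rad fully on (far half pushed straight down until level). Takes about 5 N and stays where it is left; starts within 0.03 of off
- start_top (a point): centre of the top face of the green round push key, 34 mm across, in a flat grey collar 48 mm across and 6 mm high; the key's top is 16 mm above the control strip when up. x, y as those of the chilling plate
- start (a joint): green key: 0 up, 0.006 m fully down; moves straight down against a spring, about 5 N at the bottom, and comes back up when let go
- stop_top (a point): centre of the top face of the yellow round push key, 34 mm across, in a flat grey collar 48 mm across and 6 mm high; the key's top is 16 mm above the control strip when up. x, y as those of the chilling plate; not to be pressed
- stop (a joint): yellow key: 0 up, 0.006 m fully down; moves straight down against a spring, about 5 N at the bottom, and comes back up when let go
- cup_a: pale paper cup of set custard, 59 mm across, 45 mm high, standing loose on the aluminium plate; origin at the centre of its underside, z up
- cup_b: pale paper cup of set custard, 59 mm across, 45 mm high, standing loose on the aluminium plate; origin at the centre of its underside, z up
- cup_c: pale paper cup of set custard, 59 mm across, 45 mm high, standing loose on the aluminium plate; origin at the centre of its underside, z up
- cup_stack: sleeve of nested pale paper cups, 60 mm across, 86 mm high, loose on the worktop to the left of the chilling plate; origin at the centre of its underside
- ring: open steel ring cutter, 55 mm across, 31 mm high, loose on the worktop to the right of the chilling plate; origin at the centre of its underside

How it is judged (in metres and radians):
On the way, in this order (a step that is already met when the one before it is completed fails the run):
1. the red rocker is on while the blue one is still off (value of joint mains above 0.24 rad and value of joint cooling below 0.1 rad), for 0.1 s.
2. the blue rocker is on too (value of joint each of mains, cooling above 0.24 rad), for 0.1 s.
3. the green key is held down by the fingers (value of joint start above 0.004 m and contact force between the fingers and start above 1 N), for 0.2 s.
At the end, for the whole second after the job is handed in: both rockers are on (above 0.24 rad of 0.30), the fingers hold the green key more than 4 mm of its 6 mm down with more than 1 N, the yellow key is up (all of step 2 and all of step 3 and value of joint stop below 0.002 m); the arm keeps its last pose, push and grip.
It fails at once if the blue rocker is switched before the red one is on (value of joint cooling above 0.1 rad and value of joint mains below 0.2 rad).
It fails at once if the green key is pressed before both rockers are on (value of joint start above 0.002 m and value of joint any of cooling, mains below 0.2 rad).
It fails at once if the yellow key is pressed (value of joint stop above 0.002 m).
It fails at once if a custard cup is shoved, lifted or tipped (moved over 12 mm or tilted over 0.3 rad) (distance of any of cup_a, cup_b, cup_c from where it was at the start of the episode above 0.012 m or angle between any of cup_a, cup_b, cup_c's own z axis and vertical above 0.3 rad).
It fails at once if the stack of paper cups or the ring cutter is shoved, lifted or tipped (over 12 mm or 0.3 rad) (distance of any of cup_stack, ring from where it was at the start of the episode above 0.012 m or angle between any of cup_stack, ring's own z axis and vertical above 0.3 rad).
It also fails if it takes over 43 s, if anything falls off the work surface, if the arm or the gripper's body presses on something with over 40 N, if the wrist force passes 120 N, or if a joint passes its speed limit or range.

## Working session

There is one attempt and no reset: what is moved stays moved. The work goes in short steps, Python scripts to look and compute and a tool call to move; the robot and the scene stay as the last step left them, time stands still between calls to the robot, and variables do not carry over. Pictures are saved under pics/ and viewed, and the job is handed in when it is done.

Besides the shell and the picture viewer there is one more tool, called by a JSON object that holds its "op" and its "data". play_rows: Moves the arm, as the interface text tells. Its arguments: {"type":"object","properties":{"rows":{"type":"array"},"squeeze":{"type":"number"}},"required":["rows"]}

```bash
mkdir -p pics
cat > h.py <<'E'
import numpy as np,cv2,json
from scipy.spatial.transform import Rotation as R
from workcell import bot
E
python3 - <<'E'
from h import *
print(bot.get_obs())
for n in ["top","scene","wrist"]:
    print(n,bot.camera_model(n))
for n in ["top","scene"]:
    p,d=bot.camera(n); cv2.imwrite(f"pics/{n}0.png",p); np.savez(f"{n}0.npz",p=p,d=d)
E
```

```text
{'time': 0.0, 'q': array([-6.33137621e+01,  5.01022185e+00,  1.00337201e+01,  9.51002028e+01,
        8.15361173e-04,  9.00002691e+01]), 'qd': array([ 0.02831917,  0.05321865, -0.09271042, -0.01899042, -0.02817629,
        0.10210875]), 'joint_efforts': array([ 1.43206791e-03, -5.20385027e+01,  4.64807475e+01,  1.63797790e-02,
        1.12903199e-04, -1.09001874e-05]), 'ee_pos': array([ 0.24688005, -0.49114992,  0.19098497]), 'tcp_rot': array([179.39124478,  89.92329107, 116.07721305]), 'wrist_force': array([-0.5450603 , -0.05394819,  0.36743993]), 'torque': array([-0.00073392,  0.00643685,  0.03998071]), 'opening': 0.08552781952454505}
top {'fx': 362.3493064919276, 'fy': 362.3493064919276, 'cx': 251.61187996727713, 'cy': 193.3628850068827, 'k1': -0.08323969240179184, 'origin': array([ 0.54274323, -0.05415056,  1.08957245]), 'attitude': array([-175.75228556,   -0.28040026,  -90.68661658])}
scene {'fx': 450.51237047503946, 'fy': 450.51237047503946, 'cx': 256.14195879238304, 'cy': 181.03681962980238, 'k1': -0.010525346297626982, 'origin': array([-4.08772505e-04,  6.05006167e-01,  1.14100769e+00]), 'attitude': array([-1.39865586e+02,  8.26199497e-02, -1.38154857e+02])}
wrist {'fx': 341.91969255715844, 'fy': 341.91969255715844, 'cx': 261.89644605506095, 'cy': 188.89918731750487, 'k1': -0.10465293269484352, 'mount': array([[-1.64865494e-04, -2.90080928e-01,  9.57002105e-01,
        -1.82259013e-01],
       [-3.02048519e-04, -9.57002059e-01, -2.90080966e-01,
         7.46095484e-02],
       [ 9.99999941e-01, -3.36885410e-04,  7.01581024e-05,
        -1.91034973e-04],
       [ 0.00000000e+00,  0.00000000e+00,  0.00000000e+00,
         1.00000000e+00]])}
```

View pics/top0.png

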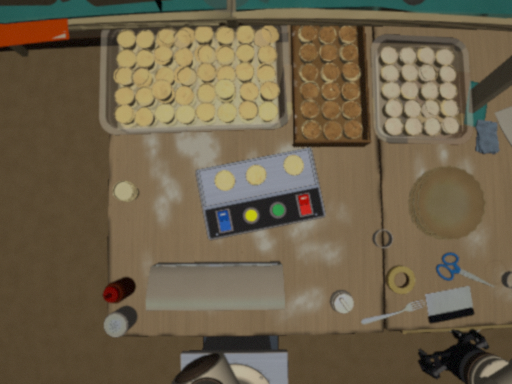

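View pics/scene0.png

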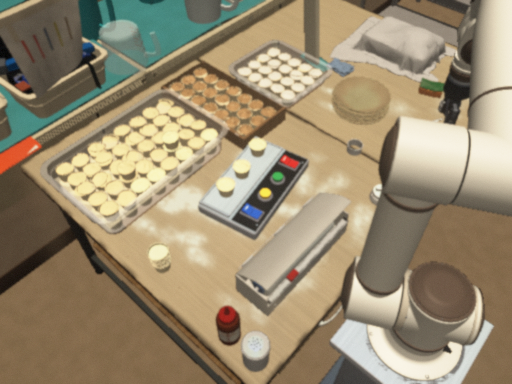

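```bash
cat >> h.py <<'E'
def ray(n,uv,obs=None):
    m=bot.camera_model(n); uv=np.atleast_2d(np.array(uv,float))
    s=(uv-[m['cx'],m['cy']])/[m['fx'],m['fy']]; rd=np.linalg.norm(s,axis=1,keepdims=True)
    r=rd.copy()
    for _ in range(30): r=rd/(1+m['k1']*r**2)
    s=s*(r/np.maximum(rd,1e-9)); v=np.c_[s,np.ones(len(s))]
    if n=="wrist":
        T=np.array(m['mount']); W=R.from_euler('xyz',obs['tcp_rot'],degrees=True).as_matrix()
        return W@T[:3,3]+obs['ee_pos'], v@(W@T[:3,:3]).T
    W=R.from_euler('xyz',m['attitude'],degrees=True).as_matrix()
    return np.array(m['origin']), v@W.T
def onz(n,uv,z,obs=None):
    o,d=ray(n,uv,obs); return o+d*((z-o[2])/d[:,2])[:,None]
def masks(p):
    h=cv2.cvtColor(p,cv2.COLOR_BGR2HSV); H,S,V=cv2.split(h)
    return dict(red=((H<8)|(H>172))&(S>150)&(V>100),blue=(H>100)&(H<125)&(S>130)&(V>80),
      green=(H>50)&(H<90)&(S>100)&(V>60),yellow=(H>22)&(H<35)&(S>150)&(V>120))
def blobs(p,roi,amin=30):
    out={}
    for k,m in masks(p).items():
        mm=np.zeros(m.shape,np.uint8); x0,y0,x1,y1=roi; mm[y0:y1,x0:x1]=m[y0:y1,x0:x1]*255
        n,l,st,c=cv2.connectedComponentsWithStats(mm)
        if n<2: continue
        i=1+np.argmax(st[1:,4])
        if st[i,4]<amin: continue
        cs,_=cv2.findContours((l==i).astype(np.uint8),cv2.RETR_EXTERNAL,cv2.CHAIN_APPROX_NONE)
        r=cv2.minAreaRect(cs[0]); out[k]=(r,st[i,4],cs[0])
    return out
E
python3 - <<'E'
from h import *
for n,roi in [("top",(190,140,335,245)),("scene",(190,130,320,240))]:
    z=np.load(n+"0.npz"); b=blobs(z['p'],roi)
    for k,(r,a,c) in b.items():
        hz=0.063 if k in("green","yellow") else 0.0605
        print(n,k,a,np.round(r[0],1),np.round(r[1],1),np.round(onz(n,[r[0]],hz)[0],4))
z=np.load("top0.npz")
# heights of things near
p,d=z['p'],z['d']
from h import *
for uv in [(215,285),(215,265),(280,264),(122,190),(344,301),(383,239),(225,180),(293,165)]:
    o,v=ray("top",[uv]); print(uv,np.round(o+v[0]*d[uv[1],uv[0]],3))
E
```

```text
top red 189 [304.3 203.9] [19.9 10.1] [ 0.5874 -0.2098  0.0605]
top blue 180 [223.8 220.3] [19.6 10. ] [0.5436 0.0198 0.0605]
top green 104 [278.  209.5] [11. 10.] [ 0.5722 -0.1343  0.063 ]
top yellow 104 [250.5 215. ] [10. 11.] [ 0.5576 -0.0562  0.063 ]
scene red 131 [288.8 160.9] [17.4  8. ] [ 0.5864 -0.2075  0.0605]
scene blue 143 [251.1 210.8] [18.4  9.2] [0.5424 0.0235 0.0605]
scene green 78 [277.5 176. ] [8. 9.] [ 0.5706 -0.1315  0.063 ]
scene yellow 84 [265. 192.] [ 8. 10.] [ 0.5575 -0.0564  0.063 ]
(215, 285) [0.375 0.039 0.133]
(215, 265) [0.423 0.041 0.103]
(280, 264) [ 0.421 -0.136  0.08 ]
(122, 190) [0.632 0.306 0.079]
(344, 301) [ 0.31  -0.319  0.055]
(383, 239) [ 0.48  -0.458 -0.002]
(225, 180) [0.655 0.013 0.092]
(293, 165) [ 0.695 -0.176  0.091]
```

```bash
cat >> h.py <<'E'
def plan(target,yaw,obs):
    "shift in tool axes (cm) to target TCP, and turn about tool x so tool z is along plate y"
    W=R.from_euler('xyz',obs['tcp_rot'],degrees=True).as_matrix()
    s=W.T@(np.array(target)-obs['ee_pos'])*100
    a=np.radians(yaw); py=np.array([-np.sin(a),np.cos(a),0]); t=W.T@py
    ang=np.degrees(np.arctan2(-t[1],t[2])); ang=(ang+90)%180-90
    return np.round(s,2),round(float(ang),2),W
E
python3 - <<'E'
from h import *
o=bot.get_obs()
np.set_printoptions(suppress=True,precision=3)
print(*plan([.50,-.21,.20],10.8,o))
print(*plan([.54,-.15,.25],10.8,o))
E
```

```text
[ -0.88  35.24 -13.76] 15.89 [[-0.001  0.893  0.449]
 [ 0.001  0.449 -0.893]
 [-1.    -0.    -0.001]]
[ -5.87  41.51 -17.33] 15.89 [[-0.001  0.893  0.449]
 [ 0.001  0.449 -0.893]
 [-1.    -0.    -0.001]]
```

Run:
```python
from h import *
o=bot.get_obs()
print(plan([.51,-.11,.22],10.8,o)[:2])
```

```text
(array([ -2.87,  40.63, -22.24]), 15.89)
```

{"op": "play_rows", "data": {"rows": [[[-2.9, 4, -2], 4, 0], [[-2.9, 8, -4.4], 8, 0], [[-2.9, 12, -6.6], 12, 0], [[-2.9, 15.5, -8.5], 16, 0], [[-2.9, 19, -10.4], 16, 0], [[-2.9, 22.5, -12.3], 16, 0], [[-2.9, 26, -14.2], 16, 0], [[-2.9, 29.5, -16.1], 16, 0], [[-2.9, 33, -18], 16, 0], [[-2.9, 36.5, -20], 16, 0], [[-2.9, 39.5, -21.6], 16, 0], [[-2.9, 40.6, -22.2], 16, 0]], "squeeze": 60}}

```text
time: 1.1
ee_pos: [0.512, -0.1066, 0.2198]
tcp_rot: [-167.9, 89.9, 113.0]
wrist_force: [0.8, -0.6, -1.1]
opening: 0.0002
```

{"op": "play_rows", "data": {"rows": [[[0, 0, 0], 0, 0], [[0, 0, 0], 0, 0], [[0, 0, 0], 0, 0], [[0, 0, 0], 0, 0]]}}

```text
time: 1.43
ee_pos: [0.5095, -0.1118, 0.2208]
tcp_rot: [-11.6, 90.0, -91.0]
wrist_force: [-1.1, 0.3, -0.2]
opening: 0.0003
```

Run:
```python
from h import *
import pickle
o=bot.get_obs(); p,d=bot.camera("wrist"); pickle.dump((o,p,d),open("w1.pkl","wb")); cv2.imwrite("pics/w1.png",p)
print(o['time'],o['ee_pos'],o['tcp_rot'],o['opening'],o['wrist_force'],np.abs(o['qd']).max(),o['q'])
```

```text
1.4333 [ 0.50949239 -0.11178846  0.22081622] [-11.62241282  89.98899191 -91.02087256] 0.00027331970343060354 [-1.13257792  0.31246416 -0.18584987] 0.3064215328706298 [-1.23685330e+01  1.80996928e+00  1.00211279e+01  9.82089927e+01
 -1.07928978e-02  1.57029927e+02]
```

View pics/w1.png

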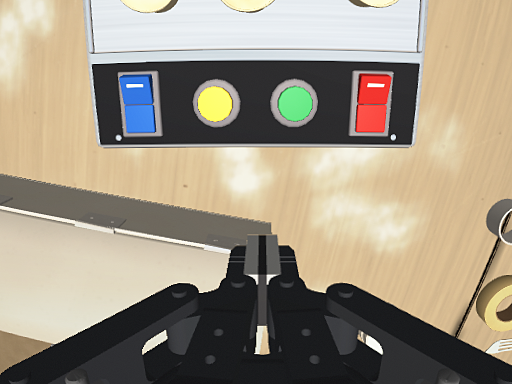

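Run:
```python
from h import *
import pickle
np.set_printoptions(suppress=True,precision=4)
o,p,d=pickle.load(open("w1.pkl","rb"))
b=blobs(p,(90,50,420,150))
P={}
for k,(r,a,c) in b.items():
    if k in("green","yellow"):
        e=cv2.fitEllipse(c); P[k]=onz("wrist",[e[0]],.064,o)[0]; print(k,np.round(e[0],1),P[k], onz("wrist",[(e[0][0]-e[1][0]/2,e[0][1]),(e[0][0]+e[1][0]/2,e[0][1])],.064,o)[:,:2])
    else:
        x,y,w,h=cv2.boundingRect(c); q=cv2.boxPoints(r); print(k,(x,y,w,h),np.round(q,1).tolist())
        # median V profile along rows
        print(p[y:y+h,x+w//2-8].tolist())
dd=P['yellow']-P['green']; print("spacing",np.linalg.norm(dd),"yaw",np.degrees(np.arctan2(-dd[0],dd[1])))
print(d[103,295],d[104,215],d[120,370],d[120,140])
for uv in [(295,103),(215,104),(370,120),(140,120)]:
    O,v=ray("wrist",[uv],o); print(uv,O+v[0]*d[uv[1],uv[0]])
O,v=ray("wrist",[(262,254)],o); print("tip",O+v[0]*d[254,262], d[254,255])
```

```text
red (356, 74, 35, 58) [[354.6000061035156, 130.89999389648438], [360.20001220703125, 71.9000015258789], [390.79998779296875, 74.80000305175781], [385.20001220703125, 133.8000030517578]]
[[16, 19, 151], [23, 27, 154], [40, 46, 235], [49, 56, 248], [48, 54, 246], [48, 55, 245], [48, 54, 244], [49, 54, 244], [49, 55, 245], [48, 54, 245], [46, 51, 244], [45, 51, 245], [46, 52, 244], [47, 52, 244], [47, 53, 244], [46, 53, 244], [47, 54, 244], [47, 53, 244], [49, 55, 244], [48, 54, 244], [46, 52, 244], [47, 53, 244], [48, 54, 244], [48, 54, 244], [46, 53, 244], [47, 53, 243], [47, 52, 243], [45, 52, 244], [43, 50, 247], [49, 51, 225], [100, 101, 141], [50, 59, 255], [74, 84, 255], [73, 82, 253], [72, 81, 253], [72, 80, 253], [72, 80, 253], [71, 79, 253], [72, 80, 253], [70, 79, 253], [70, 79, 253], [70, 79, 253], [70, 78, 253], [70, 78, 253], [71, 80, 253], [69, 77, 253], [70, 77, 253], [69, 77, 253], [70, 78, 253], [70, 79, 253], [68, 76, 253], [68, 76, 253], [67, 76, 252], [69, 77, 253], [68, 76, 253], [67, 76, 253], [66, 75, 255], [36, 44, 254]]
blue (119, 75, 36, 58) [[118.599998474121
[... 811 characters left out ...]
8, 133, 61], [238, 134, 62], [239, 133, 63], [238, 133, 61], [239, 133, 61], [239, 133, 61], [239, 132, 61], [239, 132, 61], [238, 132, 61], [239, 132, 61], [238, 132, 60], [238, 133, 62], [238, 132, 60], [241, 134, 60], [241, 127, 51], [191, 105, 67]]
green [294.7 103.4] [ 0.5727 -0.132   0.064 ] [[ 0.5697 -0.1161]
 [ 0.5758 -0.148 ]]
yellow [214.5 103.5] [ 0.5584 -0.0555  0.064 ] [[ 0.5556 -0.0395]
 [ 0.5613 -0.0713]]
spacing 0.07786267104310109 yaw 10.60946339188698
0.3278715 0.3276338 0.33869025 0.3393397
(295, 103) [ 0.5732 -0.1321  0.0652]
(215, 104) [ 0.5581 -0.0563  0.0657]
(370, 120) [ 0.5713 -0.2105  0.0589]
(140, 120) [0.5288 0.0175 0.0581]
tip [ 0.5206 -0.1094  0.2827] 0.13283347
```

Run:
```python
from h import *
np.set_printoptions(suppress=True,precision=4)
o=bot.get_obs()
for n,uv in [("red",(372.8,103.5)),("blue",(138.5,104.5))]: 
    print(n,onz("wrist",[uv],.0585,o))
s,a,W=plan([.606,-.205,.10],10.7,o);print(s,a);print(W,o['ee_pos'])
```

```text
red [[ 0.5877 -0.2093  0.0585]]
blue [[0.5441 0.0204 0.0585]]
[12.09  7.77 10.93] -0.11
[[ 0.0001  0.983   0.1837]
 [-0.0002  0.1837 -0.983 ]
 [-1.      0.0001  0.0002]] [ 0.5095 -0.1119  0.2209]
```

{"op": "play_rows", "data": {"rows": [[[2, 2, 2.8], 0, 0], [[4, 4, 5.6], 0, 0], [[7, 6, 8.4], 0, 0], [[10, 7.8, 10.9], 0, 0], [[12, 7.8, 10.9], 0, 0], [[13, 7.8, 10.9], 0, 0], [[13, 7.8, 10.9], 0, 0], [[13, 7.8, 10.9], 0, 0], [[13, 7.8, 10.9], 0, 0]]}}

```text
time: 2.23
ee_pos: [0.6072, -0.2034, 0.0934]
tcp_rot: [61.7, 89.8, -17.6]
wrist_force: [0.7, 0.4, 0.2]
opening: -0.0
```

Run:
```python
from h import *
np.set_printoptions(suppress=True,precision=4)
o=bot.get_obs(); p,d=bot.camera("wrist"); cv2.imwrite("pics/w2.png",p)
print(plan([.606,-.205,.058],10.7,o)[:2],o['ee_pos'],o['wrist_force'],o['time'])
```

```text
(array([ 3.54, -0.16,  0.13]), -0.01) [ 0.6072 -0.2034  0.0934] [0.7144 0.4249 0.1886] 2.2333
```

View pics/w2.png

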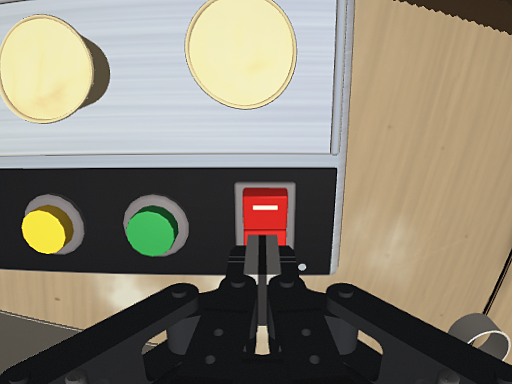

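{"op": "play_rows", "data": {"rows": [[[1, -0.1, 0.1], 0, 0], [[2, -0.1, 0.1], 0, 0], [[2.5, -0.1, 0.1], 0, 0], [[2.9, -0.1, 0.1], 0, 0], [[3.2, -0.1, 0.1], 0, 0], [[3.4, -0.1, 0.1], 0, 0], [[3.5, -0.1, 0.1], 0, 0], [[3.5, -0.1, 0.1], 0, 0], [[3.5, -0.1, 0.1], 0, 0]]}}

```text
time: 3.03
ee_pos: [0.6062, -0.2045, 0.0559]
tcp_rot: [64.0, 90.0, -15.3]
wrist_force: [0.4, -0.2, 0.4]
opening: 0.0001
```

{"op": "play_rows", "data": {"rows": [[[0.1, 0, 0], 0, 0], [[0.2, 0, 0], 0, 0], [[0.2, 0, 0], 0, 0]]}}

```text
time: 3.28
ee_pos: [0.6061, -0.2045, 0.0536]
tcp_rot: [-131.3, 90.0, 149.4]
wrist_force: [-0.1, -0.1, -0.7]
opening: -0.0002
```

Run:
```python
from h import *
o=bot.get_obs(); p,d=bot.camera("wrist"); cv2.imwrite("pics/w3.png",p[100:330,130:400].repeat(2,0).repeat(2,1))
print(o['ee_pos'],o['wrist_force'],o['time'])
p,d=bot.camera("scene"); cv2.imwrite("pics/s3.png",cv2.resize(p[110:260,180:380],None,fx=4,fy=4,interpolation=2))
```

```text
[ 0.6060995  -0.20449628  0.05356616] [-0.07511386 -0.13989563 -0.6833066 ] 3.2833
```

View pics/w3.png

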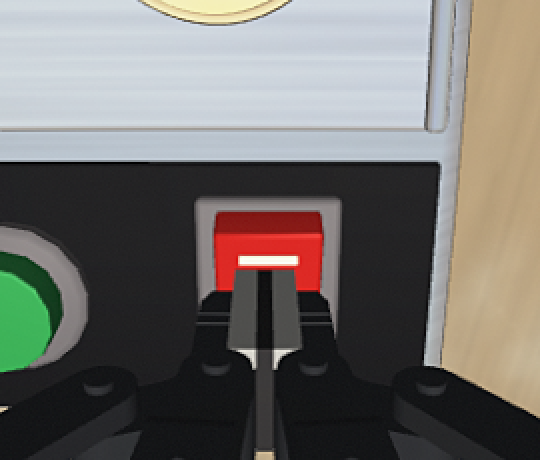

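View pics/s3.png

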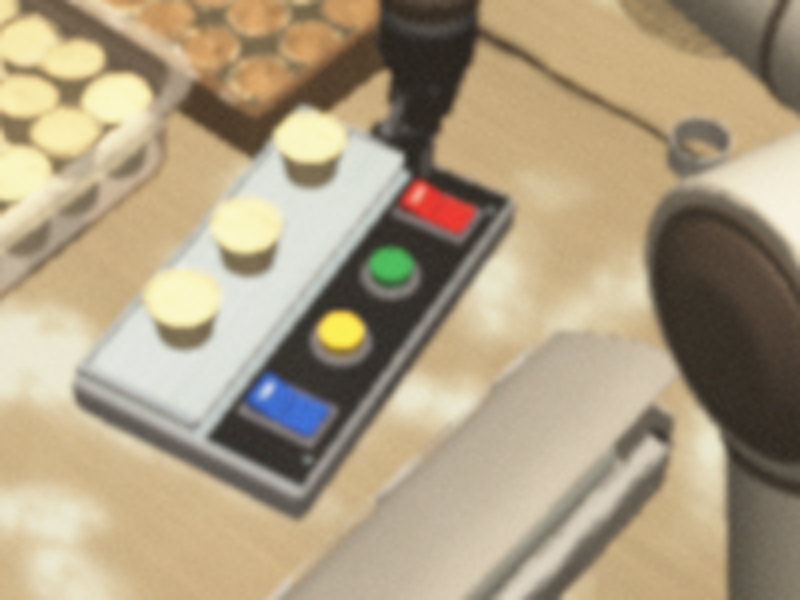

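```bash
cat >> h.py <<'E'
def proj(n,X,obs=None):
    m=bot.camera_model(n); X=np.array(X,float)
    if n=="wrist":
        T=np.array(m['mount']); W=R.from_euler('xyz',obs['tcp_rot'],degrees=True).as_matrix()
        A=W@T[:3,:3]; O=W@T[:3,3]+obs['ee_pos']
    else: A=R.from_euler('xyz',m['attitude'],degrees=True).as_matrix(); O=np.array(m['origin'])
    c=A.T@(X-O); s=c[:2]/c[2]; s=s*(1+m['k1']*(s@s)); return s*[m['fx'],m['fy']]+[m['cx'],m['cy']],c[2]
E
python3 - <<'E'
from h import *
import pickle
o=bot.get_obs();e=o['ee_pos']
print("tcp wrist",proj("wrist",e,o),"scene",proj("scene",e),"top",proj("top",e))
print("press",proj("scene",[.606,-.205,.066]))
p,d=bot.camera("wrist"); cv2.imwrite("pics/w4.png",p)
for uv in [(262,238),(262,245),(250,240),(262,260),(255,232),(230,255)]:
    O,v=ray("wrist",[uv],o); print(uv,d[uv[1],uv[0]],O+v[0]*d[uv[1],uv[0]])
p,d=bot.camera("top"); cv2.imwrite("pics/t4.png",cv2.resize(p[130:250,180:340],None,fx=4,fy=4,interpolation=2))
E
```

```text
tcp wrist (array([262.50700593, 221.07598528]), np.float64(0.1960438241963943)) scene (array([283.4593287, 159.8528844]), np.float64(1.4807251004441437)) top (array([301.95632565, 197.46902541]), np.float64(1.0385749535539155))
press (array([283.74841916, 157.22756707]), np.float64(1.4714967563359493))
(262, 238) 0.14798802 [ 0.61709414 -0.20214669  0.10050813]
(262, 245) 0.14080289 [ 0.61738288 -0.20209022  0.10792685]
(250, 240) 0.14483644 [ 0.61667061 -0.19704014  0.10364096]
(262, 260) 0.12886877 [ 0.6172547  -0.20211094  0.1204364 ]
(255, 232) 0.18841387 [ 0.60251286 -0.20097375  0.0625435 ]
(230, 255) 0.14034618 [ 0.61121641 -0.18982058  0.10955243]
```

View pics/w4.png

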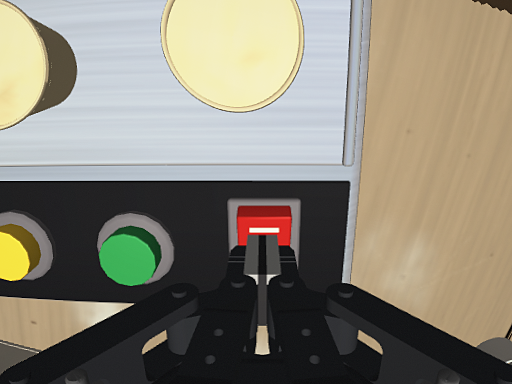

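View pics/t4.png

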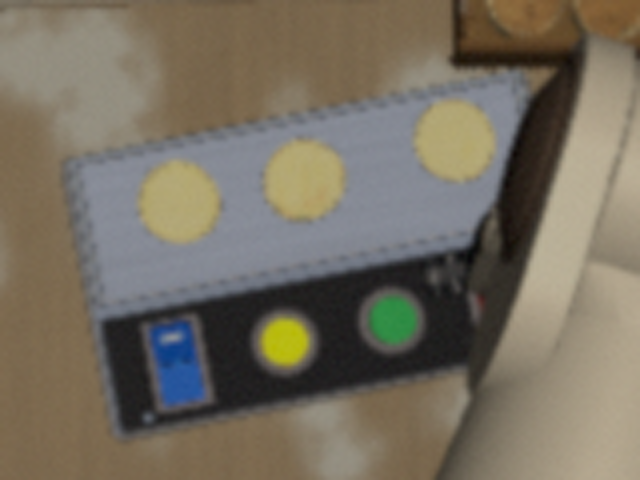

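Run:
```python
from h import *
np.set_printoptions(suppress=True,precision=4)
o=bot.get_obs(); p,d=bot.camera("wrist")
b=blobs(p,(90,190,235,300)); r,a,c=b['green']; e=cv2.fitEllipse(c)
u=tuple(int(round(x)) for x in e[0]); O,v=ray("wrist",[e[0]],o)
print(e[0],onz("wrist",[e[0]],.064,o),O+v[0]*d[u[1],u[0]], o['opening'],o['ee_pos'])
# finger column depth profile -> tool coords
W=R.from_euler('xyz',o['tcp_rot'],degrees=True).as_matrix()
for col in (252,275):
  for row in range(226,275,4):
    O,v=ray("wrist",[(col,row)],o); X=O+v[0]*d[row,col]; print(col,row,np.round(W.T@(X-o['ee_pos'])*1000,1),p[row,col])
s,ds=bot.camera("scene")
for uv in [(284,145),(284,148),(284,151),(281,149),(284,154),(287,157)]:
    O,v=ray("scene",[uv]); print(uv,O+v[0]*ds[uv[1],uv[0]],s[uv[1],uv[0]])
```

```text
(128.3759307861328, 256.0944519042969) [[ 0.5745 -0.1324  0.064 ]] [ 0.5758 -0.1331  0.066 ] 0.00013823637210149049 [ 0.6061 -0.2045  0.0537]
252 226 [-9.8  1.1 -5.8] [ 23  26 221]
252 230 [-9.8 -1.3 -5.8] [239 250 250]
252 234 [-42.8  11.3  -4.7] [ 36  40 178]
252 238 [-48.   11.8  -4.6] [77 78 79]
252 242 [-51.   11.3  -4.5] [76 79 79]
252 246 [-55.3  11.6  -4.4] [77 78 78]
252 250 [-59.4  11.9  -4.3] [77 79 80]
252 254 [-62.4  11.7  -4.2] [77 79 80]
252 258 [-65.   11.3  -4.1] [77 79 79]
252 262 [-68.7  11.6  -4. ] [76 79 79]
252 266 [-71.1  11.3  -4. ] [76 78 79]
252 270 [-74.1  11.4  -3.9] [77 79 80]
252 274 [-76.5  11.2  -3.8] [128 133 135]
275 226 [-10.7   1.5   6.8] [ 22  25 220]
275 230 [-10.6  -0.9   6.8] [237 250 249]
275 234 [-43.   11.4   5.5] [ 35  38 175]
275 238 [-46.8  11.2   5.3] [77 79 76]
275 242 [-51.6  11.6   5.2] [77 79 78]
275 246 [-54.9  11.4   5. ] [76 79 79]
275 250 [-58.6  11.5   4.9] [77 80 80]
275 254 [-63.   12.    4.7] [77 78 79]
275 258 [-65.4  11.5   4.7] [77 79 79]
275 262 [-69.1  11.8   4.5] [76 78 78]
275 266 [-71.4  11.5   4.4] [77 79 79]
275 270 [-74.6  11.6   4.3] [76 78 78]
275 274 [-76.1  10.9   4.3] [127 132 134]
(284, 145) [ 0.5938 -0.1858  0.1453] [36 43 47]
(284, 148) [ 0.5869 -0.1776  0.1429] [38 44 50]
(284, 151) [ 0.596  -0.1909  0.1131] [48 53 58]
(281, 149) [ 0.6068 -0.1887  0.1164] [82 89 89]
(284, 154) [ 0.6262 -0.2322  0.0458] [ 45  53 105]
(287, 157) [ 0.6006 -0.2154  0.0627] [ 50  59 209]
```

Run:
```python
from h import *
np.set_printoptions(suppress=True,precision=4)
o=bot.get_obs(); p,d=bot.camera("wrist")
W=R.from_euler('xyz',o['tcp_rot'],degrees=True).as_matrix()
for uv in [(180,290),(150,310),(120,325),(238,284),(240,252),(290,252),(200,300),(340,290),(60,350)]:
    O,v=ray("wrist",[uv],o); X=O+v[0]*d[uv[1],uv[0]]; print(uv,np.round(W.T@(X-o['ee_pos'])*1000,1))
print(plan([.606,-.205,.0135],10.7,o)[:2])
```

```text
(180, 290) [-91.1  14.  -25.8]
(150, 310) [-98.9  12.1 -33.2]
(120, 325) [-106.5   12.5  -39.3]
(238, 284) [-87.5  14.1  -8. ]
(240, 252) [-52.    7.1  -9.6]
(290, 252) [-52.9   7.6  11.5]
(200, 300) [-87.3   7.8 -20.6]
(340, 290) [-91.2  14.1  23.9]
(60, 350) [-118.    13.1  -50.6]
(array([ 4.02, -0.02,  0.04]), -0.01)
```

{"op": "play_rows", "data": {"rows": [[[0.6, 0, 0], 0, 0], [[1.2, 0, 0], 0, 0], [[1.8, 0, 0], 0, 0], [[2.2, 0, 0], 0, 0], [[2.2, 0, 0], 0, 0]]}}

```text
time: 4.05
ee_pos: [0.6054, -0.2042, 0.03]
tcp_rot: [-119.0, 89.9, 161.7]
wrist_force: [-0.1, 0.4, 0.3]
opening: -0.0
```

{"op": "play_rows", "data": {"rows": [[[0.4, 0, 0], 0, 0], [[0.8, 0, 0], 0, 0], [[1.1, 0, 0], 0, 0], [[1.1, 0, 0], 0, 0], [[1.1, 0, 0], 0, 0]]}}

```text
time: 4.47
ee_pos: [0.6061, -0.2045, 0.0207]
tcp_rot: [-19.9, 90.0, -99.2]
wrist_force: [0.7, -0.2, 0.8]
opening: 0.0002
```

Run:
```python
from h import *
np.set_printoptions(suppress=True,precision=4)
o=bot.get_obs(); p,d=bot.camera("wrist"); cv2.imwrite("pics/w5.png",p)
print(o['ee_pos'],o['wrist_force'],plan([.606,-.205,.0135],10.7,o)[:2])
```

```text
[ 0.6061 -0.2045  0.0207] [ 0.6664 -0.2478  0.8401] (array([ 0.72, -0.02,  0.04]), -0.01)
```

View pics/w5.png

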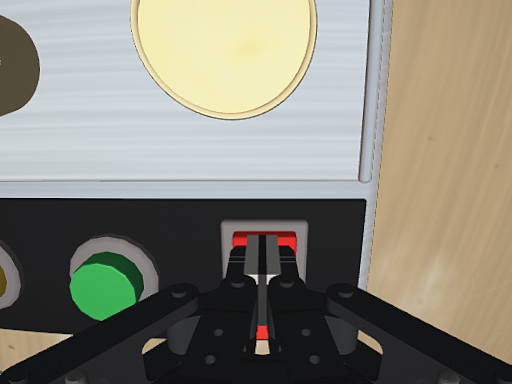

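{"op": "play_rows", "data": {"rows": [[[0.2, 0, 0], 0, 0], [[0.4, 0, 0], 0, 0], [[0.4, 0, 0], 0, 0]]}}

```text
time: 4.77
ee_pos: [0.6063, -0.2046, 0.0183]
tcp_rot: [61.1, 89.9, -18.2]
wrist_force: [-2.6, 2.5, 13.4]
opening: -0.0001
```

{"op": "play_rows", "data": {"rows": [[[0.15, 0, 0], 0, 0], [[0.3, 0, 0], 0, 0], [[0.3, 0, 0], 0, 0]]}}

```text
time: 5.02
ee_pos: [0.6065, -0.2047, 0.018]
tcp_rot: [59.3, 89.8, -20.1]
wrist_force: [-10.4, 3.9, 29.3]
opening: -0.0
```

Run:
```python
from h import *
np.set_printoptions(suppress=True,precision=4)
o=bot.get_obs(); p,d=bot.camera("wrist"); cv2.imwrite("pics/w6.png",cv2.resize(p[190:330,180:340],None,fx=4,fy=4))
print(o['ee_pos'],o['wrist_force'],o['torque'])
p,d=bot.camera("scene"); cv2.imwrite("pics/s6.png",cv2.resize(p[130:230,230:330],None,fx=6,fy=6,interpolation=2))
```

```text
[ 0.6065 -0.2047  0.018 ] [-10.3726   3.9432  29.3498] [ 0.837   2.2188 -0.0363]
```

View pics/w6.png

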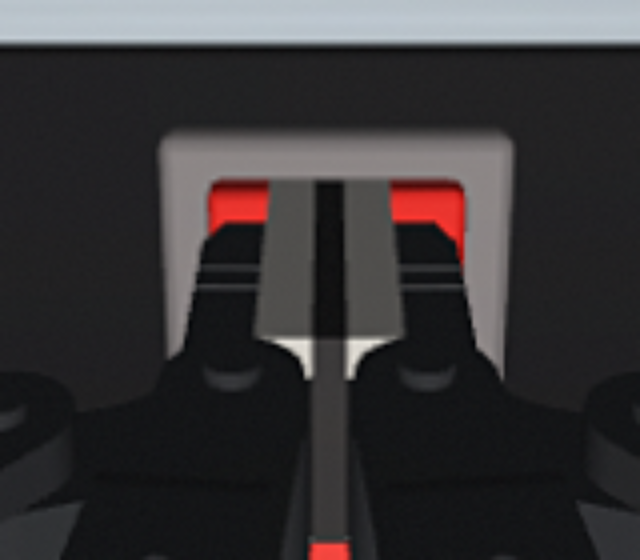

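View pics/s6.png

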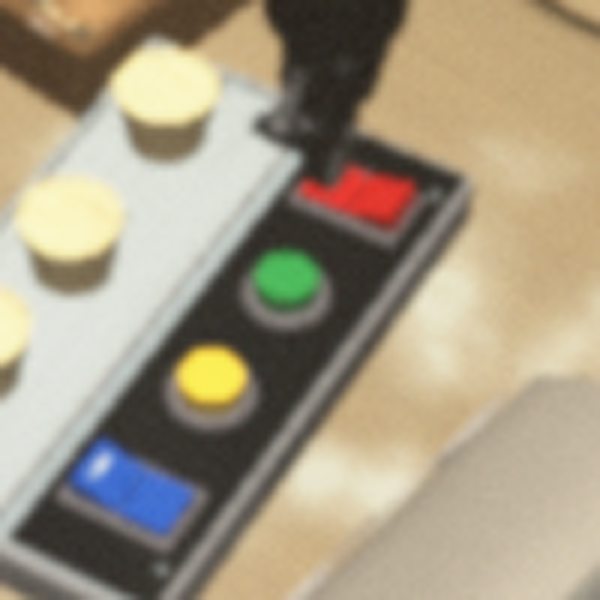

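{"op": "play_rows", "data": {"rows": [[[-2, 0, 0], 0, 0], [[-5, 0, 0], 0, 0], [[-8, -1, -2], 0, 0], [[-11, -3, -4], 0, 0], [[-14, -5, -6], 0, 0], [[-17, -7, -8], 0, 0], [[-17, -8, -11], 0, 0], [[-17, -8, -11], 0, 0], [[-17, -8, -11], 0, 0], [[-17, -8, -11], 0, 0]]}}

```text
time: 5.95
ee_pos: [0.507, -0.1114, 0.183]
tcp_rot: [-87.2, 89.9, -166.5]
wrist_force: [0.4, -0.8, -0.8]
opening: -0.0002
```

```bash
cat > rk.py <<'E'
from h import *
np.set_printoptions(suppress=True,precision=4)
import sys
def profile(o,d,name):
    py=np.array([-.1857,.9826,0]);px=np.array([.9826,.1857,0]); g=np.array([.5727,-.132,0]); 
    piv={'red':g-.078*py,'blue':g+.156*py}[name]
    h,w=d.shape; vv,uu=np.mgrid[0:h:1,0:w:1]; uv=np.c_[uu.ravel(),vv.ravel()]
    O,v=ray("wrist",uv,o); X=O+v*d.ravel()[:,None]; r=X-piv; a=r@px; b=r@py
    ok=(np.abs(b)<.008)&(np.abs(a)<.036)&(d.ravel()>0)&(X[:,2]<.09)
    bins=np.arange(-.034,.035,.004); 
    for lo in bins:
        s=ok&(a>=lo)&(a<lo+.004)
        if s.sum(): print(name,"%.0f mm: z=%.1f"%((lo+.002)*1e3,np.median(X[s,2])*1e3))
E
python3 - <<'E'
from rk import *
o=bot.get_obs(); p,d=bot.camera("wrist"); cv2.imwrite("pics/w7.png",p)
profile(o,d,'red'); profile(o,d,'blue')
print(o['ee_pos'],o['wrist_force'],o['time'],plan([.5626,.0246,.06],10.7,o)[:2])
E
```

```text
red -32 mm: z=53.7
red -28 mm: z=64.5
red -24 mm: z=65.5
red -20 mm: z=64.1
red -16 mm: z=62.9
red -12 mm: z=61.7
red -8 mm: z=60.6
red -4 mm: z=59.1
red -0 mm: z=57.8
red 4 mm: z=58.0
red 8 mm: z=57.9
red 12 mm: z=58.0
red 16 mm: z=58.1
red 20 mm: z=58.4
red 24 mm: z=58.0
red 28 mm: z=55.0
red 32 mm: z=53.2
red 36 mm: z=48.3
blue -32 mm: z=53.2
blue -28 mm: z=57.6
blue -24 mm: z=58.7
blue -20 mm: z=58.5
blue -16 mm: z=58.5
blue -12 mm: z=58.4
blue -8 mm: z=58.1
blue -4 mm: z=58.0
blue -0 mm: z=57.9
blue 4 mm: z=59.1
blue 8 mm: z=60.3
blue 12 mm: z=61.3
blue 16 mm: z=62.6
blue 20 mm: z=64.2
blue 24 mm: z=64.9
blue 28 mm: z=62.9
blue 32 mm: z=53.4
blue 36 mm: z=48.1
[ 0.507  -0.1114  0.183 ] [ 0.3788 -0.7653 -0.7936] 5.95 (array([ 12.3 ,   8.  , -12.33]), 0.01)
```

View pics/w7.png

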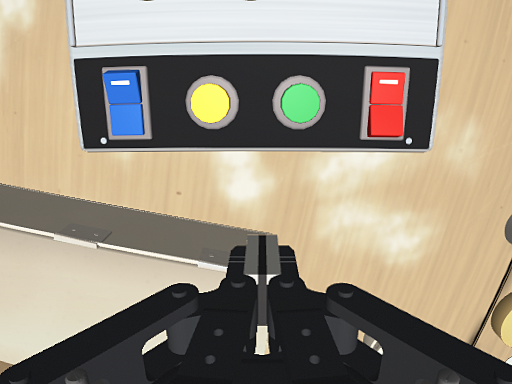

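{"op": "play_rows", "data": {"rows": [[[0, 2, -3], 0, 0], [[0, 4, -6], 0, 0], [[2, 6, -9], 0, 0], [[5, 7.9, -12.3], 0, 0], [[8, 7.9, -12.3], 0, 0], [[11, 7.9, -12.3], 0, 0], [[12.3, 7.9, -12.3], 0, 0], [[12.3, 7.9, -12.3], 0, 0], [[12.3, 7.9, -12.3], 0, 0], [[12.3, 7.9, -12.3], 0, 0]]}}

```text
time: 6.83
ee_pos: [0.563, 0.0236, 0.0626]
tcp_rot: [80.8, 89.9, 1.4]
wrist_force: [0.4, -0.2, 0.1]
opening: 0.0
```

Run:
```python
from rk import *
o=bot.get_obs(); p,d=bot.camera("wrist"); cv2.imwrite("pics/w8.png",p)
print(o['ee_pos'],o['wrist_force'],o['time'],plan([.5626,.0246,.0175],10.7,o)[:2])
```

```text
[0.563  0.0236 0.0626] [ 0.3527 -0.2054  0.065 ] 6.8333 (array([ 4.51, -0.03, -0.11]), -0.07)
```

View pics/w8.png

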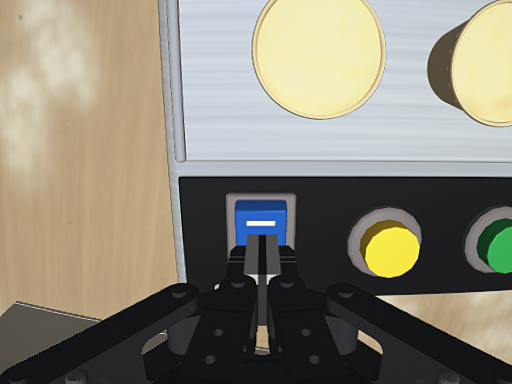

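{"op": "play_rows", "data": {"rows": [[[1.2, 0, -0.1], 0, 0], [[2.4, 0, -0.1], 0, 0], [[3.2, 0, -0.1], 0, 0], [[3.8, 0, -0.1], 0, 0], [[4.1, 0, -0.1], 0, 0], [[4.3, 0, -0.1], 0, 0], [[4.5, 0, -0.1], 0, 0], [[4.65, 0, -0.1], 0, 0], [[4.65, 0, -0.1], 0, 0], [[4.65, 0, -0.1], 0, 0]]}}

```text
time: 7.72
ee_pos: [0.5623, 0.0253, 0.018]
tcp_rot: [80.6, 89.8, 1.3]
wrist_force: [-9.3, -0.8, 28.9]
opening: -0.0001
```

{"op": "play_rows", "data": {"rows": [[[-2, 0, 0], 0, 0], [[-5, 0, 0], 0, 0], [[-8, -1, 2], 0, 0], [[-11, -3, 5], 0, 0], [[-14, -5, 8], 0, 0], [[-17, -7, 11], 0, 0], [[-17, -8, 12], 0, 0], [[-17, -8, 12], 0, 0], [[-17, -8, 12], 0, 0], [[-17, -8, 12], 0, 0]]}}

```text
time: 8.55
ee_pos: [0.5052, -0.1073, 0.1836]
tcp_rot: [-123.2, 89.9, 157.5]
wrist_force: [0.7, 0.5, 0.6]
opening: 0.0003
```

Run:
```python
from rk import *
o=bot.get_obs(); p,d=bot.camera("wrist"); cv2.imwrite("pics/w9.png",p)
profile(o,d,'red'); profile(o,d,'blue')
b=blobs(p,(90,50,440,150))
for k in ("green","yellow"):
    e=cv2.fitEllipse(b[k][2]); print(k,onz("wrist",[e[0]],.064,o))
print(o['ee_pos'],o['wrist_force'],o['time'],plan([.5727,-.132,.06],10.7,o)[:2])
```

```text
red -32 mm: z=53.5
red -28 mm: z=63.6
red -24 mm: z=65.2
red -20 mm: z=64.2
red -16 mm: z=63.1
red -12 mm: z=61.7
red -8 mm: z=60.3
red -4 mm: z=59.3
red -0 mm: z=57.9
red 4 mm: z=58.0
red 8 mm: z=58.2
red 12 mm: z=58.2
red 16 mm: z=57.9
red 20 mm: z=58.3
red 24 mm: z=58.1
red 28 mm: z=54.9
red 32 mm: z=53.4
red 36 mm: z=48.2
blue -32 mm: z=53.5
blue -28 mm: z=63.2
blue -24 mm: z=65.4
blue -20 mm: z=64.2
blue -16 mm: z=63.0
blue -12 mm: z=61.7
blue -8 mm: z=60.7
blue -4 mm: z=59.3
blue -0 mm: z=58.0
blue 4 mm: z=58.0
blue 8 mm: z=58.1
blue 12 mm: z=58.0
blue 16 mm: z=57.9
blue 20 mm: z=58.3
blue 24 mm: z=58.0
blue 28 mm: z=56.3
blue 32 mm: z=53.5
blue 36 mm: z=48.3
green [[ 0.5727 -0.1319  0.064 ]]
yellow [[ 0.5583 -0.0553  0.064 ]]
[ 0.5052 -0.1073  0.1836] [0.7268 0.4582 0.5683] 8.55 (array([12.35,  6.18,  3.68]), -0.04)
```

View pics/w9.png

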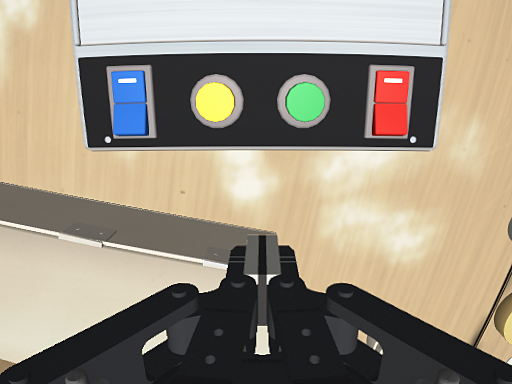

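{"op": "play_rows", "data": {"rows": [[[2, 2, 1.2], 0, 0], [[4, 4, 2.4], 0, 0], [[7, 5.5, 3.4], 0, 0], [[10, 6.2, 3.7], 0, 0], [[12.3, 6.2, 3.7], 0, 0], [[12.3, 6.2, 3.7], 0, 0], [[12.3, 6.2, 3.7], 0, 0], [[12.3, 6.2, 3.7], 0, 0]]}}

```text
time: 9.27
ee_pos: [0.5736, -0.1318, 0.0624]
tcp_rot: [69.4, 90.0, -9.9]
wrist_force: [-1.3, -0.5, 0.0]
opening: -0.0002
```

Run:
```python
from rk import *
o=bot.get_obs(); print(o['ee_pos'],o['wrist_force'],o['time'],plan([.5727,-.132,.018],10.7,o)[:2])
```

```text
[ 0.5736 -0.1318  0.0624] [-1.2563 -0.4617  0.0311] 9.2667 (array([ 4.44, -0.09,  0.  ]), 0.04)
```

{"op": "play_rows", "data": {"rows": [[[1.2, 0, 0], 0, 0], [[2.4, 0, 0], 0, 0], [[3.2, 0, 0], 0, 0], [[3.7, 0, 0], 0, 0], [[4.0, 0, 0], 0, 0], [[4.2, 0, 0], 0, 0], [[4.4, 0, 0], 0, 0], [[4.5, 0, 0], 0, 0], [[4.5, 0, 0], 0, 0], [[4.5, 0, 0], 0, 0]]}}

```text
time: 10.1
ee_pos: [0.5731, -0.1323, 0.02]
tcp_rot: [70.8, 89.9, -8.5]
wrist_force: [-13.8, 2.9, 28.2]
opening: 0.0001
```

{"op": "play_rows", "data": {"rows": [[[0, 0, 0], 0, 0], [[0, 0, 0], 0, 0], [[0, 0, 0], 0, 0]]}}

```text
time: 10.35
ee_pos: [0.5731, -0.1324, 0.0201]
tcp_rot: [69.8, 89.9, -9.5]
wrist_force: [-13.5, 3.7, 28.1]
opening: -0.0001
```

Run:
```python
from rk import *
o=bot.get_obs(); p,d=bot.camera("wrist"); cv2.imwrite("pics/w10.png",p);cv2.imwrite("pics/w10z.png",cv2.resize(p[190:330,180:340],None,fx=4,fy=4))
print(o['ee_pos'],o['wrist_force'],o['torque'],o['time'])
# key top / collar / strip heights from depth, wrist cam
px=np.array([.9826,.1857,0]);py=np.array([-.1857,.9826,0]);g=np.array([.5727,-.132,0])
h,w=d.shape; vv,uu=np.mgrid[0:h,0:w]; O,v=ray("wrist",np.c_[uu.ravel(),vv.ravel()],o); X=O+v*d.ravel()[:,None]
r=X-g; rad=np.hypot(r@px,r@py)
m=(rad<.03)&(X[:,2]<.08)&(d.ravel()>0)&((r@px)>0)
gm=masks(p)['green'].ravel()
for lo in np.arange(.0,.03,.003):
    s=m&(rad>=lo)&(rad<lo+.003)
    for nm,q in(("green",s&gm),("other",s&~gm)):
        if q.sum()>5: print("%.0f-%.0f"%(lo*1e3,lo*1e3+3),nm,q.sum(),np.round(np.percentile(X[q,2]*1e3,[10,50,90]),1))
```

```text
[ 0.5731 -0.1324  0.0201] [-13.5332   3.7149  28.1457] [0.8083 2.8849 0.018 ] 10.35
9-12 green 177 [59.1 59.7 62.4]
9-12 other 285 [66.8 73.5 79. ]
12-15 green 503 [59.  59.8 60.9]
12-15 other 644 [67.1 73.3 79. ]
15-18 green 523 [56.8 59.1 60.2]
15-18 other 443 [53.4 54.2 57.9]
18-21 other 776 [53.3 54.  54.8]
21-24 other 1160 [48.6 52.6 54. ]
24-27 other 982 [47.2 48.  48.9]
27-30 other 1089 [47.2 48.  48.8]
```

View pics/w10z.png

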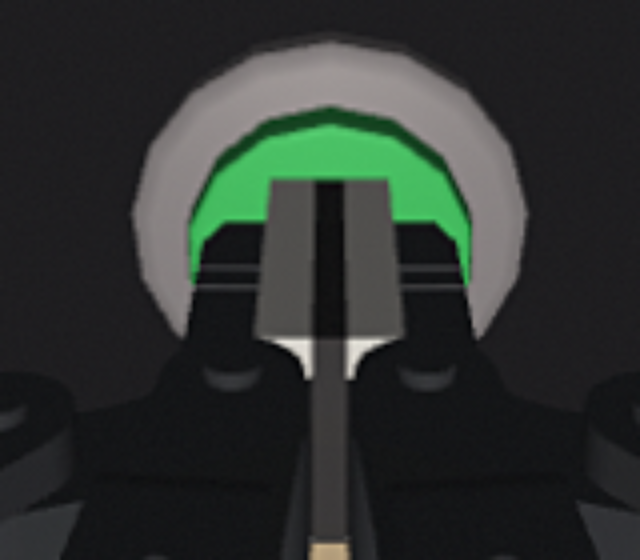

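View pics/w10.png

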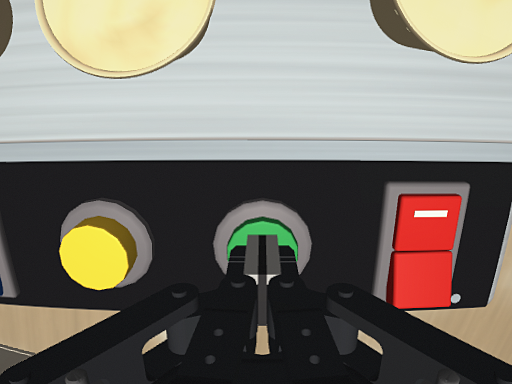

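Run:
```python
from rk import *
o=bot.get_obs(); p,d=bot.camera("wrist")
h,w=d.shape; vv,uu=np.mgrid[0:h,0:w]; O,v=ray("wrist",np.c_[uu.ravel(),vv.ravel()],o); X=O+v*d.ravel()[:,None]
px=np.array([.9826,.1857,0]);py=np.array([-.1857,.9826,0])
g=np.array([.5727,-.132,0])
for n,c in (("now yellow",g+.078*py),):
    r=np.hypot((X-c)@px,(X-c)@py)
    for lo in np.arange(0,.027,.003):
        s=(r>=lo)&(r<lo+.003); print(n,lo,np.round(np.median(X[s,2])*1e3,1))
import pickle
o,p,d=pickle.load(open("w1.pkl","rb"))
O,v=ray("wrist",np.c_[uu.ravel(),vv.ravel()],o); X=O+v*d.ravel()[:,None]
for n,c in (("before green",g),("before yellow",g+.078*py)):
    r=np.hypot((X-c)@px,(X-c)@py)
    print(n,[np.round(np.median(X[(r>=lo)&(r<lo+.003),2])*1e3,1) for lo in np.arange(0,.027,.003)])
```

```text
now yellow 0.0 66.1
now yellow 0.003 66.0
now yellow 0.006 66.0
now yellow 0.009000000000000001 66.1
now yellow 0.012 66.0
now yellow 0.015 62.1
now yellow 0.018000000000000002 54.0
now yellow 0.021 52.9
now yellow 0.024 48.4
before green [np.float64(66.0), np.float64(66.2), np.float64(66.1), np.float64(66.0), np.float64(66.0), np.float64(65.2), np.float64(54.2), np.float64(53.2), np.float64(48.2)]
before yellow [np.float64(66.0), np.float64(66.3), np.float64(66.1), np.float64(66.0), np.float64(66.0), np.float64(65.1), np.float64(54.2), np.float64(53.3), np.float64(48.2)]
```

Run:
```python
from h import *
o=bot.get_obs(); print(o['time'],o['wrist_force']); bot.job_done()
```

```text
10.45 [-13.94293112   3.83647978  27.92780836]
the job is handed in; nothing more can be done
```

The job is handed in at 10.45 s: the red rocker was pressed on, then the blue one, and the green key is still held fully down with the shut fingers. The job reports no verdict, so success rests on the checks below.

- **Rockers:** after each press, depth profiles showed the far half level at 58 mm and the near half raised. The blue one still read off when the red one was checked.
- **Green key:** its top went from about 66 mm to about 60 mm, roughly the full 6 mm of travel. The steady push is about 28 N upward on the wrist, with about 14 N sideways.
- **Other things:** the yellow key still read as up at 66 mm. The cups I could see looked undisturbed, but I did not measure the positions of the cups, the stack or the ring afterwards.

Two readings disagreed with the brief:
- **Fingertips:** they are about 40 mm short of the reported TCP. My first red press stopped in the air with no force. Both cameras confirmed it, and I then went down by force and picture.
- **Key tops:** they read about 2 mm higher than the 16 mm above the strip stated, so I judged the green key's travel against its own reading before pressing.

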